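# Uncover the dust extractor's filter

### The arm

A 7-joint arm with a two-finger parallel gripper is mounted at the origin on the work surface. World frame = base frame: x ahead of the robot, y to its left, z up, the work surface at z = 0. Lengths are in m, angles in degrees, forces in N, time in s.
With the tool pointing down it reaches from about 0.35 to 0.775 m from the base axis. Payload 3.1 kg.
Tool frame: the origin (TCP) lies on the centre line of the jaws, within the pads' length; the fingertips stand 17 mm ahead of it and the grasp point (between the pads) lies 2 mm behind it (robot.tip_reach is the distance from the TCP to the fingertips, in m); z points along the fingers, y is the direction in which the jaws open and shut (so a half turn about z gives the same grasp; the last joint's range is limited). The gripper opens to 85 mm and grips with 20 to 120 N. Pads are 22 mm wide; open, the fingers measure 114 mm over their backs; the gripper's body (76 mm by 85 mm) begins 54 mm behind the grasp point. The pads swing forward as they close: fully open they stand 13 mm farther back than shut.
Start: joints at [-2.389, 17.813, 0.802, 86.603, -0.252, 75.585, -1.558], TCP at [0.55, 0, 0.248] pointing down, gripper open.
Joint ranges: [-154.91, 154.91], [-16.99, 109.72], [-72.82, 74.43], [7.12, 147.25], [-82.49, 262.49], [11.32, 116.49], [-174.64, 174.64]. Speed limits (degrees/s): [159.86, 159.86, 180, 180, 180, 180, 180].

### API

Orientations are given as [roll, pitch, yaw] about the fixed x, y, z axes, in that order (R = Rz(yaw) Ry(pitch) Rx(roll)).
In Python, from station import robot, fingers, vision, workorder, recognise gives the robot as it stands. Calls block until the motion is done:
- robot.move_to(position, orientation): joint-space move of the TCP to a pose.
- robot.line_to(position, orientation=None, velocity=0.15, f_stop=None): straight line of the TCP; orientation=None keeps the orientation; velocity is the mean speed in m/s. With f_stop (N) it stops when the force on the tool has changed by that much, and returns True; else False.
- robot.move_j(angles): joint-space move.
- fingers.gripper_to(opening, force=None): opening from 0.0 (shut) to 1.0 (fully open); force is the grip in N (None keeps the last); returns when the fingers have stopped.
- robot.pause(seconds).
- robot.inverse_kinematics(position, orientation): joint angles nearest the present ones, or None.
- vision.grab_frame(name): name is "scene" or "side" or "wrist"; returns the picture (420x560x3 uint8, red, green, blue); there is no depth.
- vision.calibration(name): a dict with "mtx" (3x3 intrinsics, pixels), "extrinsics" (4x4, takes a point from world to camera coordinates); the wrist camera has in their place "T_tool_cam" (4x4, takes a point from camera to tool coordinates, whose origin is the TCP and whose axes are the flange's). Camera axes: x right, y up, looking along -z (the intrinsics and any distortion apply to the point x, -y, -z); pixel columns grow to the right and rows downward; lengths in m; the calibration is good to about 2 mm. A picture is of the moment at which its call begins: read the wrist's pose just before it. calibration takes no time and is no camera call.
A pose or a line that the arm cannot do raises robot.PlanningError and nothing moves.
- workorder.close_job(): hands the job in, once; it reports no verdict.
Trained networks look in the newest picture that a camera, given by its name, has taken for a name from the list of things; names that differ only in an ending like _2 or _b are one class to them, and where a whole thing is asked for, a point or a joint stands for the part that bears it (a point fixed in the world has none). Each returns a list of dicts, best first, with "p" (0 to 1); they miss things now and then, are a little off and sometimes report something else, mostly with a low value. They report only what shows in the picture. A call takes as long as a camera call. They do not tell look-alikes from the thing itself.
- recognise(label, camera): "rect" ([centre column, centre row, width, height] in pixels, round what is visible of it).
Readings, each from a call of its own:
- robot.current_time_s(): time.
- robot.current_joint_positions(): joint angles.
- robot.current_dq(): joint speeds.
- robot.current_joint_torque(): joint torques, N m.
- robot.current_tool_pos(): TCP position.
- robot.current_eef_rot(): TCP orientation.
- robot.current_contact_force(): force on the tool from outside, world axes, zero at the start.
- robot.current_torque(): the same for the moment, N m.
- robot.current_finger_gap(): opening from 0.0 (shut) to 1.0 (fully open).
Only numpy, scipy, OpenCV 4.12 (cv2) and the standard library are available. Lean on these libraries where they do the work, as an engineer would, in place of code of your own. Each camera call takes 0.05 s, during which the arm holds its last target.

### The job

Open the filter chamber of the bench dust extractor: press its snap tab down until the filter cover springs free, then push the cover off its seat and along onto the flat deck of the housing until the filter opening is completely uncovered. Only press and push: the cover is never lifted and is left lying flat on the deck. Leave the other things on the bench where they are.

Things in the scene. Friction and masses are not known exactly. Their poses are not given: they have to be found in the camera images.
- extractor: Bench dust extractor, a low grey box fixed to the bench, 400 long (x) by 160 wide (y) by 70 mm high. Origin: on the bench under its middle; x points the way the cover slides off, z up. In x, mm: -205 to -130 a step 52 high with the snap tab; -130 to 0 the cover's seat, 70 high; 0 to 195 the flat blower deck, 70 high, level with the seat. A round dust port stands out to y = 112 at x = -50.
- tab (a joint): Turn of the black snap tab about its hinge, rad: 0 at rest (up, cover locked), 0.16 fully pressed. Above about 0.07 its lug has left the cover's window and the cover springs free. The hinge lies 48 mm behind (-x) the middle of the pad, so the pad goes down about 7.7 mm to its stop. It takes 3 to 9 N and springs back up when let go.
- tab_pad (a point): Middle of the top of the tab's pad, where to press: ribbed, black, 36 mm long (x) by 44 wide (y), at rest 78 mm above the bench at x = -152, y = 0 of the extractor, 4 mm before the cover's near end. Round it on the step: two spring blocks (x -153 to -131, |y| 46 to 72, top at 79 mm) and two hinge cheeks (x -207 to -193, |y| 24 to 36, top at 79 mm).
- cover: Filter cover, a loose flat light grey plate 140 long (x) by 130 wide (y) by 6 mm thick, about 0.16 kg. Origin: middle of its underside; axes as the extractor's. Locked, its origin is at x = -60, y = 0, z = 70 mm of the extractor and it cannot slide. When the tab is pressed, springs drive it about 10 mm towards +x; it then stays free with the tab let go, and slides only towards +x.
- ridge (a point): On the cover: middle of the foot of the thumb ridge's upright face, which looks to -x; at x = -22, y = 0, z = 6 mm of the cover. The ridge is 80 mm wide (y) and 14 mm high above the plate; behind the face it slopes down to the plate 36 mm further on. Pushing the face towards +x with 1 to 4 N slides the freed cover.
- opening (a point): Middle of the filter opening (x = -98 to 0, y = -50 to 50 mm of the extractor), at the seat's level, x = -49, z = 70. It is wholly uncovered once the cover's origin is at x = 70 mm of the extractor (130 mm from locked). A white pleated filter lies 8 mm below it.
- deck (a point): Middle of the far edge of the flat deck, at x = 195, y = 0, z = 70 mm of the extractor. The cover must come to rest lying flat on the deck; with its origin past x = 150 mm it overhangs too far.
- guide (a point): Middle of the seat's +y guide, on its top: x = -65, y = 73, z = 82.5 mm of the extractor. Guides 12.5 mm high run along both sides of the seat only (x = -130 to 0, |y| = 66.5 to 80); from x = -130 to -40 they have lips over the cover's long edges, in to |y| = 58 mm.
- glue: Bystander: upright white glue bottle, 54 mm across, 120 mm high, origin at the middle of its base.
- cuff: Bystander: black plastic hose cuff, a ring 70 mm across and 40 mm high, origin at the middle of its base.
- tin: Bystander: closed steel wax tin, 72 mm across, 50 mm high, origin at the middle of its base.
- offcut: Bystander: pine offcut 140 by 60 by 28 mm lying flat, origin at the middle of its underside.
Mind the look-alikes: they are no part of the job. Of the things like the cover, leave any that is orange or turquoise; of the rest the larger one is meant.

How it is judged (in metres and radians):
On the way, in this order (a step that is already met when the one before it is completed fails the run):
1. the snap tab is pressed down far enough to free the cover (value of joint tab above 0.07 rad), for 0.1 s.
2. the cover has sprung free of the tab and is pushed at least 40 mm along its guides (x of cover in the frame of extractor above -0.02 m), for 0.1 s.
At the end, for the whole second after the job is handed in: The cover lies still and flat (within 0.05 rad) on the blower deck, its origin at x = 68 to 150 mm and within 50 mm of the middle line in the extractor's frame, turned by less than 0.35 rad, so that the filter opening is uncovered; the tab has sprung back up (x of cover in the frame of extractor between 0.068 and 0.15 m and y of cover in the frame of extractor between -0.05 and 0.05 m and z of cover in the frame of extractor between 0.067 and 0.073 m and angle between cover's own z axis and vertical below 0.05 rad and angle between the x axis of cover and the x axis of extractor, either way round below 0.35 rad and linear speed of cover below 0.01 m/s and value of joint tab below 0.02 rad); the robot touches nothing.
It fails at once if the cover is lifted more than 12 mm (z of cover in the frame of extractor above 0.082 m).
It fails at once if the cover is tipped (angle between cover's own z axis and vertical above 0.2 rad).
It fails at once if a thing on the bench beside the extractor is disturbed (distance of any of glue, cuff, tin, offcut from where it was at the start of the episode above 0.02 m).
It also fails if it takes over 40 s, if anything falls off the work surface, if the arm or the gripper's body presses on something with over 40 N, if the wrist force passes 120 N, or if a joint passes its speed limit or range.

## Working session

There is one attempt and no reset: what is moved stays moved. The work goes in short steps, each a Python script; the robot and the scene stay as the last script left them, time stands still between calls to the robot, and variables do not carry over. Pictures are saved under pics/ and viewed, and the job is handed in when it is done.

```bash
mkdir -p pics; ls; python3 - <<'E'
from station import robot, fingers, vision, workorder, recognise
import cv2
for n in ("scene","side","wrist"):
    im=vision.grab_frame(n); cv2.imwrite(f"pics/a_{n}.png",im[:,:,::-1])
    for l in ("extractor","cover","tab","glue","tin","offcut","cuff"):
        print(n,l,[( [round(v) for v in d["rect"]],round(d["p"],2)) for d in recognise(l,n)])
    c=vision.calibration(n); print({k:(v.round(3).tolist() if hasattr(v,'round') else v) for k,v in c.items()})
print(robot.current_time_s())
E
```

```text
pics
scene extractor [([304, 226, 179, 74], 0.62)]
scene cover [([276, 219, 57, 42], 0.9), ([340, 179, 51, 39], 0.79), ([236, 184, 49, 33], 0.71)]
scene tab []
scene glue [([234, 283, 29, 46], 0.62)]
scene tin [([408, 228, 31, 30], 0.64), ([302, 228, 173, 77], 0.53)]
scene offcut [([304, 294, 64, 34], 0.84)]
scene cuff [([381, 291, 36, 39], 0.84)]
{'mtx': [[430.5, 0.0, 271.621], [0.0, 430.5, 213.711], [0.0, 0.0, 1.0]], 'extrinsics': [[-0.107, 0.994, -0.013, -0.001], [-0.705, -0.067, 0.706, 0.35], [0.701, 0.085, 0.708, -1.486], [0.0, 0.0, 0.0, 1.0]]}
side extractor [([247, 237, 135, 140], 0.92)]
side cover [([356, 222, 48, 31], 0.93), ([263, 206, 61, 46], 0.79), ([320, 304, 82, 70], 0.78), ([319, 174, 44, 26], 0.64)]
side tab [([282, 183, 24, 23], 0.66)]
side glue [([229, 170, 21, 39], 0.8), ([249, 236, 134, 137], 0.65)]
side tin [([199, 307, 39, 38], 0.63)]
side offcut []
side cuff [([166, 251, 29, 33], 0.69)]
{'mtx': [[397.795, 0.0, 278.281], [0.0, 397.795, 203.587], [0.0, 0.0, 1.0]], 'extrinsics': [[-0.842, -0.54, -0.006, 0.494], [0.352, -0.557, 0.752, -0.212], [-0.41, 0.631, 0.659, -0.893], [0.0, 0.0, 0.0, 1.0]]}
wrist extractor [([462, 61, 72, 118], 0.67), ([293, 130, 203, 261], 0.63)]
wrist cover [([78, 20, 128, 41], 0.98), ([293, 313, 82, 62], 0.92), ([154, 228, 103, 92], 0.72), ([302, 108, 144, 167], 0.57)]
wrist tab [([315, 206, 48, 85], 0.66)]
wrist glue [([476, 190, 100, 56], 0.61)]
wrist tin []
wrist offcut [([461, 59, 70, 117], 0.77)]
wrist cuff [([291, 130, 204, 260], 0.61), ([476, 189, 100, 58], 0.53)]
{'mtx': [[298.766, 0.0, 278.21], [0.0, 298.766, 207.623], [0.0, 0.0, 1.0]], 'T_tool_cam': [[0.0, 0.961, 0.275, 0.07], [1.0, -0.0, 0.001, 0.002], [0.001, 0.275, -0.961, -0.125], [0.0, 0.0, 0.0, 1.0]]}
1.2
```

View pics/a_scene.png

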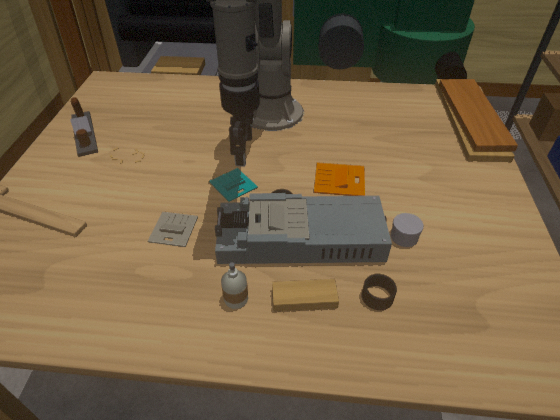

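View pics/a_side.png

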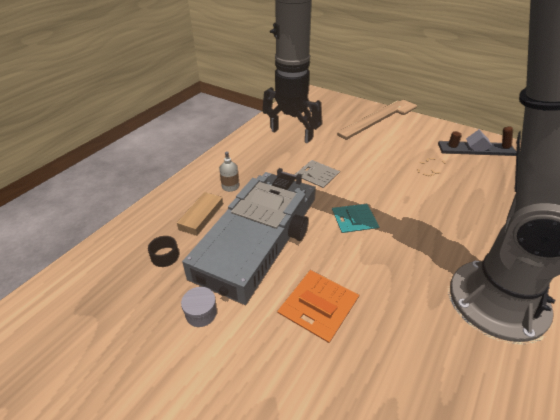

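View pics/a_wrist.png

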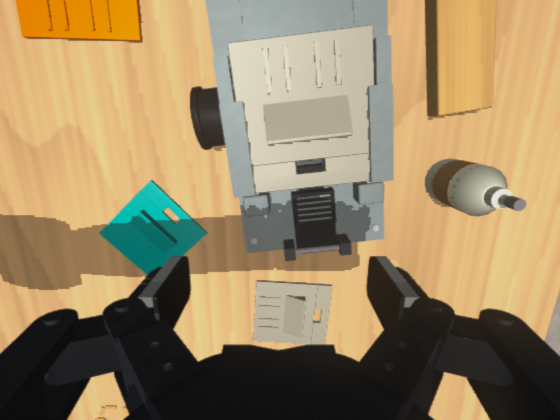

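```bash
python3 - <<'E'
import cv2
im=cv2.imread("pics/a_wrist.png")[0:270,180:400]; cv2.imwrite("pics/z_w.png",cv2.resize(im,None,fx=2.2,fy=2.2,interpolation=2))
im=cv2.imread("pics/a_scene.png")[180:275,205:405]; cv2.imwrite("pics/z_s.png",cv2.resize(im,None,fx=4,fy=4,interpolation=2))
im=cv2.imread("pics/a_side.png")[160:310,180:330]; cv2.imwrite("pics/z_d.png",cv2.resize(im,None,fx=4,fy=4,interpolation=2))
from station import robot
print(robot.current_tool_pos(),robot.current_eef_rot(),robot.tip_reach)
E
```

```text
[5.50010094e-01 4.45816864e-05 2.48308489e-01] [1.79999073e+02 9.37017462e-04 9.00045624e+01] 0.017
```

View pics/z_w.png

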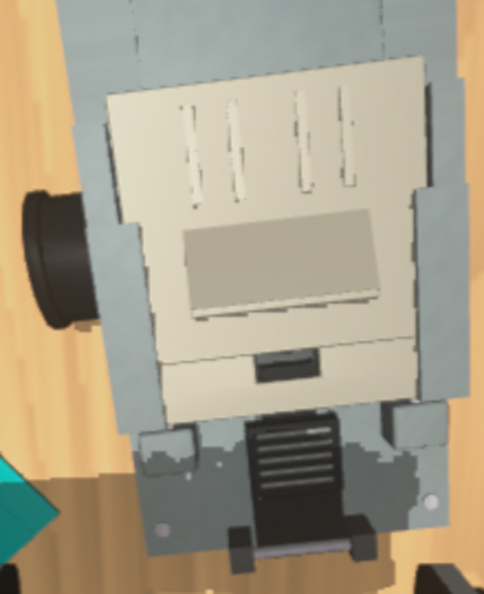

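View pics/z_s.png

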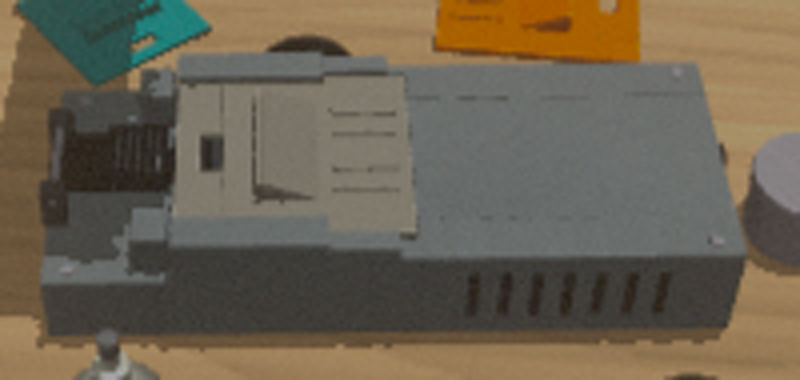

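View pics/z_d.png

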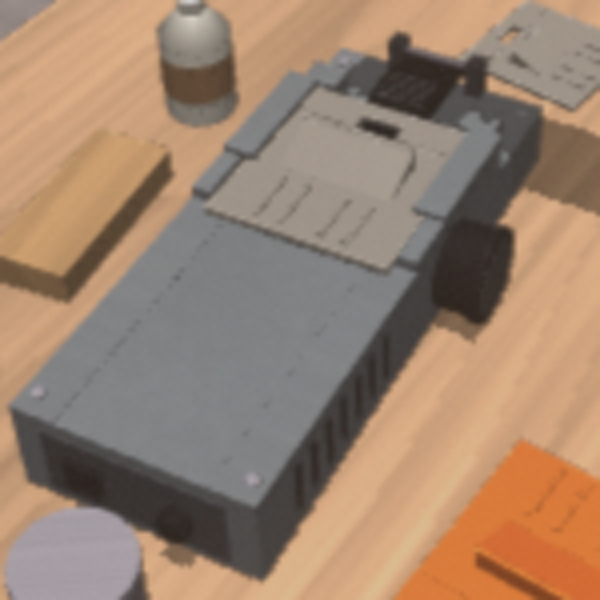

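```bash
cat > h.py <<'E'
import numpy as np
from scipy.spatial.transform import Rotation as R
from station import robot, fingers, vision, workorder, recognise
def Rt(rpy): return R.from_euler('xyz',rpy,degrees=True).as_matrix()
def proj(name,P,tool=None):
    c=vision.calibration(name); P=np.atleast_2d(P)
    if name=="wrist":
        T=np.eye(4);T[:3,:3]=Rt(tool[1]);T[:3,3]=tool[0]
        E=np.linalg.inv(T@c["T_tool_cam"])
    else: E=c["extrinsics"]
    q=P@E[:3,:3].T+E[:3,3]
    u=np.c_[q[:,0]/-q[:,2],-q[:,1]/-q[:,2]]
    m=c["mtx"]; return u*[m[0,0],m[1,1]]+[m[0,2],m[1,2]]
E
python3 - <<'E'
from h import *
from scipy.optimize import least_squares
D={"wrist":[(10,65,76,228.6,43.2),(10,-65,76,373.2,25.9),(-205,80,52,247.3,252.7),(-205,-80,52,384,239),(-82,40,76,268,145),(-82,-40,76,352.5,135.2),(-130,80,82.5,234.5,196.4),(-130,-80,82.5,393.2,180.5)],
"scene":[(195,80,70,379.3,196.5),(195,-80,70,390.8,244),(10,65,76,306.3,198.8),(10,-65,76,308.8,238),(-205,-80,52,215.8,250.8)],
"side":[(195,-80,70,183,262),(195,80,70,245.5,285.8),(10,-65,76,231.8,212.5),(10,65,76,277,227),(195,80,0,245.5,304.5),(-205,80,52,315.3,187)]}
print([k for k in vision.calibration("wrist")])
tool=(robot.current_tool_pos(),robot.current_eef_rot())
def res(p,names=D,dbg=False):
    o=[]
    for n in names:
        d=np.array(D[n]); c,s=np.cos(p[2]),np.sin(p[2])
        P=d[:,:3]/1000@np.array([[c,-s,0],[s,c,0],[0,0,1]]).T+[p[0],p[1],0]
        e=proj(n,P,tool)-d[:,3:]
        if dbg: print(n,e.round(1).tolist())
        o.append(e.ravel())
    return np.concatenate(o)
for names in (["wrist"],["scene"],["side"],list(D)):
    r=least_squares(res,[.55,.15,1.57],args=(names,),loss='soft_l1'); print(names,r.x[:2].round(4),np.degrees(r.x[2]).round(2),abs(r.fun).mean())
res(r.x,dbg=True); np.save("pose.npy",r.x)
E
```

```text
['mtx', 'T_tool_cam']
['wrist'] [0.5724 0.1346] 96.19 0.6466030280503241
['scene'] [0.5725 0.1385] 96.02 0.43652020807298014
['side'] [0.5662 0.1356] 96.77 0.8368537672913353
['wrist', 'scene', 'side'] [0.5717 0.1347] 96.43 1.094433971190876
wrist [[-1.2, -0.1], [0.1, -1.2], [-0.1, 0.5], [0.6, 0.0], [-0.4, -0.8], [-2.8, -0.4], [-0.9, 1.3], [0.9, -0.3]]
scene [[-1.7, -1.4], [-0.5, -0.6], [-2.1, -0.4], [-1.3, -0.3], [-2.6, -0.1]]
side [[-2.3, -2.1], [-2.9, -0.5], [-2.2, -2.5], [-1.5, -1.3], [-0.8, 0.2], [-0.8, -1.8]]
```

```bash
cat >> h.py <<'E'
import cv2
yaw=np.radians(96.3); org=np.array([0.572,0.135,0])
def W(x,y,ztip):  # extractor mm -> TCP world for tip height
    c,s=np.cos(yaw),np.sin(yaw); x/=1000;y/=1000
    return [org[0]+c*x-s*y, org[1]+s*x+c*y, ztip+robot.tip_reach]
O=[180,0,96.3]
def snap(n,f):
    t=(robot.current_tool_pos(),robot.current_eef_rot()); im=vision.grab_frame(n); cv2.imwrite("pics/"+f,im[:,:,::-1]); return t
E
python3 - <<'E'
from h import *
fingers.gripper_to(0.0,force=30)
robot.move_to(W(-155,0,0.13),O)
robot.line_to(W(-155,0,0.092),velocity=0.08)
print(robot.current_tool_pos(),robot.current_contact_force(),robot.current_time_s())
snap("wrist","b_w.png");snap("side","b_s.png");snap("scene","b_c.png")
a=cv2.imread("pics/b_s.png")[140:260,210:340];b=cv2.imread("pics/b_c.png")[160:270,190:320]
cv2.imwrite("pics/b_z.png",np.hstack([cv2.resize(a,(400,369)),cv2.resize(b,(400,369))]))
E
```

```text
[ 0.5892514  -0.0189667   0.10934814] [-0.01253726  0.54838793 -1.23287072] 3.1083
```

View pics/b_z.png

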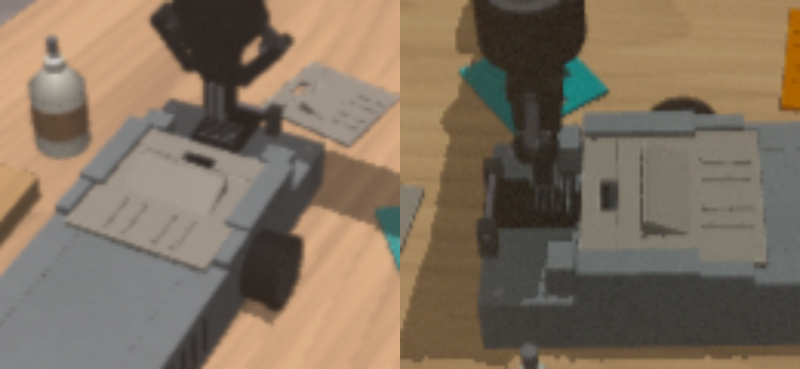

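View pics/b_w.png

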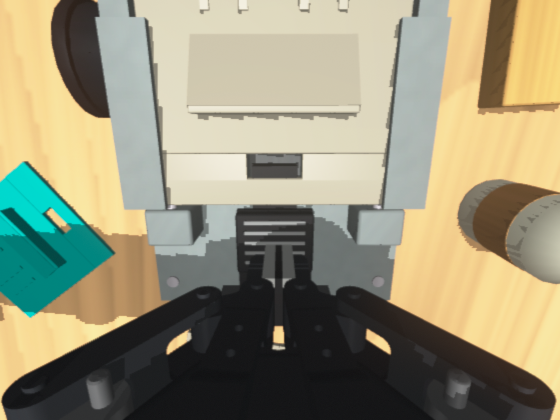

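```bash
python3 - <<'E'
from h import *
f0=robot.current_contact_force()
s=robot.line_to(W(-155,1,0.082),velocity=0.04,f_stop=15); print(s,robot.current_contact_force()-f0)
for z in (0.077,0.0735,0.0715):
    s=robot.line_to(W(-155,1,z),velocity=0.02,f_stop=20); print(z,s,robot.current_tool_pos()[2]-.017,(robot.current_contact_force()-f0).round(1))
    if s: break
robot.pause(0.4); print((robot.current_contact_force()-f0).round(1))
snap("wrist","c_w.png")
robot.line_to(W(-155,1,0.105),velocity=0.1)
robot.pause(0.1)
snap("wrist","c_w2.png")
print(robot.current_time_s())
cv2.imwrite("pics/c_z.png",np.hstack([cv2.imread("pics/c_w.png")[:300,60:460],cv2.imread("pics/c_w2.png")[:300,60:460]]))
E
```

```text
False [-0.35890384 -1.23770503  0.35709273]
0.077 False 0.07731709894144428 [ 0.6 -0.3  1.4]
0.0735 False 0.07390605720978738 [-0.3  0.3  5.2]
0.0715 False 0.07208509894015358 [0.  1.1 4.6]
[-0.4  0.5  4.6]
5.7167
```

View pics/c_z.png

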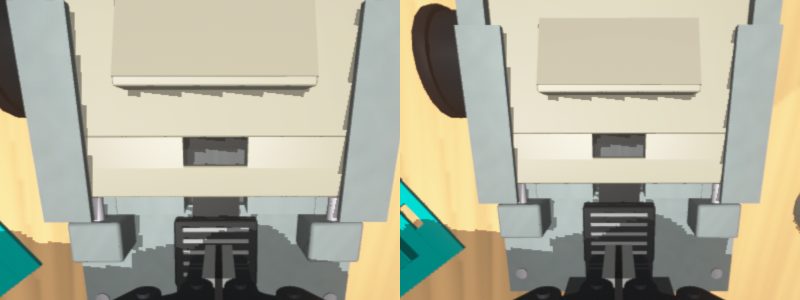

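```bash
python3 - <<'E'
from h import *
robot.line_to(W(-98,1,0.105),velocity=0.12)
robot.line_to(W(-98,1,0.081),velocity=0.06,f_stop=8)
f0=robot.current_contact_force()
for x in (-70,-40,-20,0):
    s=robot.line_to(W(x,1,0.081),velocity=0.06,f_stop=15); print(x,s,robot.current_tool_pos().round(4),(robot.current_contact_force()-f0).round(1))
    if s: break
snap("wrist","d_w.png");snap("scene","d_c.png")
print(robot.current_time_s())
cv2.imwrite("pics/d_z.png",np.hstack([cv2.imread("pics/d_w.png")[:300,60:460],cv2.resize(cv2.imread("pics/d_c.png")[150:270,205:365],(400,300))]))
E
```

```text
-70 False [0.5786 0.0659 0.098 ] [ 0.3 -0.9  0.6]
-40 False [0.5753 0.0956 0.098 ] [-0.9 -0.3  0.5]
-20 False [0.573 0.116 0.098] [ 0.6 -1.6  0.5]
0 False [0.5708 0.1359 0.098 ] [ 0.5 -0.8  0.4]
9.225
```

View pics/d_z.png

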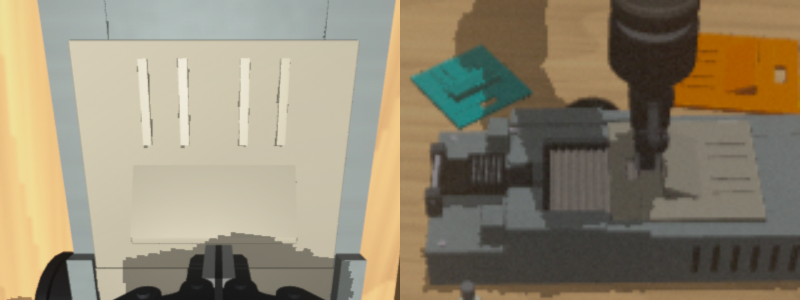

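```bash
python3 - <<'E'
from h import *
f0=robot.current_contact_force()
for x in (30,55,66):
    s=robot.line_to(W(x,1,0.081),velocity=0.05,f_stop=15); print(x,s,robot.current_tool_pos().round(4),(robot.current_contact_force()-f0).round(1))
    if s: break
robot.line_to(W(55,1,0.081),velocity=0.06)
robot.line_to(W(45,1,0.2),velocity=0.15)
robot.line_to(W(-20,1,0.26),velocity=0.15)
t=snap("wrist","e_w.png");snap("scene","e_c.png");snap("side","e_s.png")
print(t,robot.current_time_s())
cv2.imwrite("pics/e_z.png",np.hstack([cv2.resize(cv2.imread("pics/e_s.png")[150:310,170:330],(400,400)),cv2.resize(cv2.imread("pics/e_c.png")[160:280,205:405],(400,240)).copy() if 0 else cv2.copyMakeBorder(cv2.resize(cv2.imread("pics/e_c.png")[160:280,205:405],(400,240)),0,160,0,0,0)]))
E
```

```text
30 False [0.5676 0.1651 0.098 ] [-1.1 -1.1 -0.4]
55 False [0.5648 0.1902 0.098 ] [-0.9 -0.5  0.4]
66 False [0.5635 0.2014 0.098 ] [-1.5 -0.7  0.6]
(array([0.57260168, 0.11594591, 0.27622442]), array([-1.79913047e+02, -6.07317103e-02,  9.63583832e+01])) 13.1667
```

View pics/e_z.png

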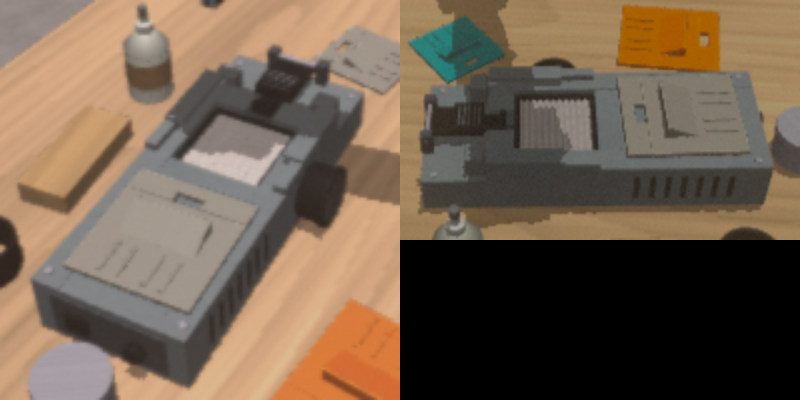

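View pics/e_w.png

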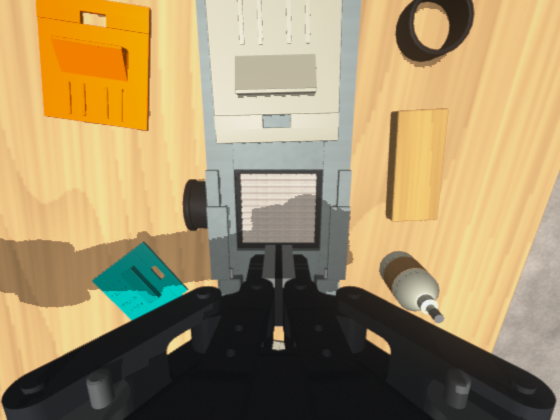

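```bash
python3 - <<'E'
from h import *
from scipy.optimize import least_squares
t=(robot.current_tool_pos(),robot.current_eef_rot())
px=np.array([[215,143],[339,139],[320,55],[236,55]][:2])
def f(p): return (proj("wrist",[np.array(W(p[0]-70,y,.076))-[0,0,robot.tip_reach] for y in (65+p[1],-65+p[1])],t)-px).ravel()
r=least_squares(f,[90,0]);print(r.x,r.fun)
print(robot.current_contact_force(),robot.current_dq().round(3))
workorder.close_job()
E
```

```text
[101.68584215   2.21420504] [ 0.85045204 -2.2110813  -0.84862491  2.11634616]
[-0.99620596  0.9182777   1.14787999] [ 0.028 -0.028  0.299 -0.167  0.2    0.048 -0.087]
the job is handed in; nothing more can be done
```

I pressed the snap tab, the filter cover sprang free, and I pushed it by its thumb ridge onto the deck until the filter opening was clear. I then backed the arm away and handed the job in at about 13 s of the 40 s; it reports no verdict.

- **Tab:** I pressed it about 6 mm, which is roughly 0.13 rad by calculation, with a measured force of about 5 N held for 0.4 s. I did not read its angle directly; in the last pictures it looks sprung back up.
- **Cover:** It slid straight, with forces under about 2 N. My last wrist-camera estimate puts it at x ≈ 98–102 mm and y ≈ 2 mm in the extractor's frame, so inside the allowed ranges. In the pictures it looks flat and aligned, with the whole opening uncovered.
- **Bystanders:** In the final pictures the glue, cuff, tin and offcut look unmoved; I did not measure their distances.
- **Disagreements:**
  - The side camera alone placed the extractor about 6 mm off from the other two. I used the wrist and scene value, and the contact height on the tab agreed with it.
  - The final cover fit left about 2 pixels of error, roughly 2 mm.

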